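# Close the recorder and hold its recessed reset button down with the probe

### The arm

A 6-joint arm with a two-finger parallel gripper is mounted at the origin on the work surface. World frame = base frame: x ahead of the robot, y to its left, z up, the work surface at z = 0. Lengths are in m, angles in degrees, forces in N, time in s.
With the tool pointing down it reaches from about 0.3 to 0.75 m from the base axis. Payload 8.5 kg.
Tool frame: the origin (TCP) lies on the centre line of the jaws, within the pads' length; the fingertips stand 22 mm ahead of it and the grasp point (between the pads) lies 3 mm ahead of it (env.tip_reach is the distance from the TCP to the fingertips, in m); y points along the fingers, z is the direction in which the jaws open and shut, and the axes are right-handed (so a half turn about y gives the same grasp; the last joint's range is limited). The gripper opens to 85 mm and grips with 20 to 120 N. Pads are 22 mm wide; open, the fingers measure 114 mm over their backs; the gripper's body (76 mm by 85 mm) begins 54 mm behind the grasp point. The pads swing forward as they close: fully open they stand 13 mm farther back than shut.
Start: joints at [-83.612, 21.807, 74.336, -0, 83.858, -12.336], TCP at [0.177, -0.521, 0.253] pointing down, gripper open.
Joint ranges: [-178.18, 178.18], [-50.72, 133.34], [12.68, 142.11], [-81.47, 261.47], [9.98, 163.14], [-165.26, 165.26]. Speed limits (degrees/s): [136.94, 136.94, 180, 180, 180, 180].

### API

Orientations are given as a 3x3 rotation matrix whose columns are the frame's x, y, z axes.
In Python, from rig import env, get_image gives the robot as it stands. The module is installed in compiled form; this text tells all that it offers.
- The arm moves only by the tool carry_out, never from a script. Its argument "targets" is a list that holds one entry, the list of rows, each a list of 7 numbers: the closure, from 0 (fully open) to 1 (shut), then the shift along the world's x, y, z in mm, then the turn, a rotation vector about the world's x, y, z in degrees. In form: [[[claw, dx, dy, dz, ax, ay, az], ...]]. A call has 1 to 20 rows; each row is the pose to reach, as a shift and turn from the pose commanded when the call began; what a row does not reach only later rows make up. A row lasts 1/12 s, in which the tool goes at most 41.7 mm and 7.16 degrees, less where a joint would pass 70% of its speed; a pose out of reach is approached as far as the arm can. A call with a gripper value outside its range is refused whole. The fingers move at their own pace and stop on an object; "squeeze" is the grip in N (left out, the last holds). Time passes only in rows, so rows that repeat a pose let the fingers close. It gives the time, the measured TCP pose, the force and the opening at its end, in the units of the state.
- env.observe(): the state, without advancing time (a new reading comes with each control period).
- get_image(name): name is "scene" or "side" or "wrist"; returns a dict with "img" (400x640x3 uint8, red, green, blue), "fx", "fy", "cx", "cy" (pixels), "rvec" (rotation vector, rad) and "tvec" (3), from world to camera coordinates, as OpenCV has them. Camera axes: x right, y down, z forward; pixel columns grow to the right and rows downward; lengths in m; the calibration is good to about 2 mm. A picture is of the moment at which its call begins. There is no depth.
- env.close_job(): hands the job in, once; it reports no verdict.
The state is a dict: "time_s": time; "q": joint angles; "qvel": joint speeds; "joint_efforts": joint torques, N m; "position": TCP position; "tool_rot": TCP orientation; "ft_force": force on the tool from outside, world axes, zero at the start; "wrist_torque": the same for the moment, N m; "grip_width": finger opening in m.
Only numpy, scipy, OpenCV 4.12 (cv2) and the standard library are available. Lean on these libraries where they do the work, as an engineer would, in place of code of your own. Each camera call takes 0.05 s, during which the arm holds its last target.

### The job

The new drive is fitted in the video recorder: swing its cover fully shut, then take the slim straight-handled probe from the rack and pass its pin through the round hole in the shut cover. Hold the recessed reset button pressed well down, without forcing it, for at least three seconds, and finish still gripping the probe and holding the button down. Leave the other tools, the cutter and the screw dish where they are.

Things in the scene. Friction and masses are not known exactly. Their poses are not given: they have to be found in the camera images.
- cover (a joint): Angle of the recorder's cover, rad: 0 is fully shut (flush on the box), it starts open at 0.95 to 1.45. The hinge is stiff: the cover stays where it is left, and under 6 N at its free edge moves it. Pushing on its outer face near the free edge, towards the recorder's right and down, shuts it; its stop is at 0.
- recorder: Video recorder, a black box 240 mm (x) by 300 mm (y) by 79 mm high, fixed to the bench, front (-x) facing the robot, turned up to 0.35 rad. Origin under its middle. The right (-y) part of its top is the hinged cover; left of the hinge is a fixed panel 105 mm wide, level with the shut cover.
- cover_hinge (a point): Middle of the cover's hinge line, on the outer face. The line runs level along the recorder's x, 79 mm above the bench, 45 mm left (+y) of the box's middle. The frame turns with the cover: x along the hinge, z out of the outer face, -y towards the free edge.
- cover_edge (a point): Middle of the cover's free edge, on its outer face, 195 mm from the hinge line. The cover is a flat grey sheet-steel plate 240 mm along the hinge, 195 mm wide and 4 mm thick. A thumb tab 50 mm long, same thickness, stands 13 mm out of this edge, centred 30 mm along +x. When the cover is shut this edge lies over the recorder's right side wall.
- reset_hole (a point): Centre of the round reset hole in the cover, at the outer face: 14 mm across with a 1.5 mm bevel, through the 4 mm plate, in a thin rubber ring 20 mm across. It lies 155 mm from the hinge line (40 mm from the free edge) and 30 mm along -x from the middle. Turns with the cover: z out of the outer face. With the cover shut it is straight above the button, at 79 mm above the bench.
- reset_button (a joint): Travel of the recessed reset button, m: 0 up, 0.006 at its bottom stop; at least 0.004 counts as down. It moves straight down against a spring: 1.5 N to start, 3.8 N at 4 mm, 5 N at 6 mm.
- button_top (a point): Middle of the button's flat white top, 12 mm across, 54 mm above the bench when up, so 25 mm below the outer face of the shut cover.
- probe_grip (a point): Centre of the probe's handle, half-way up it. The probe stands upright in one of the rack's three places: a slim plain straight black cylinder, 14 mm across and 90 mm high (45 mm above and below this point), with a straight steel pin below it. It weighs about 50 g. z is its axis, pointing up.
- probe_tip (a point): Blunt lower end of the probe's pin, on its axis, 115 mm below probe_grip. The pin is 5 mm across and 70 mm long and hangs in a hole of the rack; the probe is lifted straight up out of it.
- rack: Fixed plywood tool rack: a shelf 56 mm (x) by 190 mm (y), 6 mm thick, its top 80 mm above the bench, with end boards and a base 70 mm wide. Origin on the bench under its middle; turned up to 0.3 rad. Three 8 mm holes in a row along its y at -60, 0 and +60 mm; the probe and the two screwdrivers stand in them in any order.
- driver_long: Screwdriver with a fat fluted black handle, 31 mm across and 100 mm high, standing in the rack; leave it. Origin on its axis at the foot of the handle, on the rack's top.
- driver_stubby: Stubby screwdriver with a short fat fluted black handle, 35 mm across and 62 mm high, standing in the rack; leave it. Origin on its axis at the foot of the handle, on the rack's top.
- cutter: Orange box cutter, 150 by 30 by 18 mm, lying flat on the bench along its x; leave it. Origin under its middle.
- screw_dish: Round steel dish of screws, 72 mm across, 20 mm high, on the bench; leave it. Origin under its middle.

How it is judged (in metres and radians):
On the way, in this order (a step that is already met when the one before it is completed fails the run):
1. the cover is fully shut (value of joint cover below 0.03 rad), for 0.2 s.
2. with the cover shut, the probe's pin goes in through the hole and holds the button at least 4 mm down for three seconds (value of joint cover below 0.03 rad and value of joint reset_button above 0.004 m and z of probe_tip in the frame of reset_hole below -0.02 m and horizontal distance between probe_tip and reset_hole below 0.008 m), for 3 s.
At the end, for the whole second after the job is handed in: Cover shut within 0.03 rad; probe tip over 20 mm down the hole; button at least 4 mm down for 3 s and through the last second, pressed by the probe (over 1 N), the probe gripped by its handle (over 1 N, within 55 mm of its middle); drivers within 20 mm, cutter and dish within 30 mm of their starts (all of step 2 and contact force between the fingers and probe above 1 N and contact force between probe and reset_button above 1 N and distance of each of driver_long, driver_stubby from where it was at the start of the episode below 0.02 m and distance of each of cutter, screw_dish from where it was at the start of the episode below 0.03 m and distance between the grasp point and probe_grip below 0.055 m); the arm keeps its last pose, push and grip.
It fails at once if the reset switch is forced (more than 40 N) (contact force between probe and reset_button above 40 N).
It fails at once if another tool is taken out of the rack or tipped (distance of any of driver_long, driver_stubby from where it was at the start of the episode above 0.02 m).
It fails at once if the cutter or the screw dish is pushed away (distance of any of cutter, screw_dish from where it was at the start of the episode above 0.03 m).
It also fails if it takes over 72 s, if anything falls off the work surface, if the arm or the gripper's body presses on something with over 40 N, if the wrist force passes 120 N, or if a joint passes its speed limit or range.

## Working session

There is one attempt and no reset: what is moved stays moved. The work goes in short steps, Python scripts to look and compute and a tool call to move; the robot and the scene stay as the last step left them, time stands still between calls to the robot, and variables do not carry over. Pictures are saved under pics/ and viewed, and the job is handed in when it is done.

Besides the shell and the picture viewer there is one more tool, called after ">>>" as name([rows], argument=value, ...), one row to a line, values as JSON. carry_out: Moves the arm, as the interface text tells. Its arguments: {"type":"object","properties":{"targets":{"type":"array"},"squeeze":{"type":"number"}},"required":["targets"]}

```bash
mkdir -p pics; cat > h.py <<'E'
import numpy as np, cv2
from rig import env, get_image
def grab(n,fn=None):
    d=get_image(n)
    if fn: cv2.imwrite('pics/'+fn,cv2.cvtColor(d['img'],cv2.COLOR_RGB2BGR))
    return d
def cam(d):
    R,_=cv2.Rodrigues(np.array(d['rvec'],float)); t=np.array(d['tvec'],float).ravel()
    return R,t,-R.T@t
def ray(d,u,v):
    R,t,c=cam(d); r=R.T@np.array([(u-d['cx'])/d['fx'],(v-d['cy'])/d['fy'],1.]); return c,r/np.linalg.norm(r)
def onz(d,u,v,z):
    c,r=ray(d,u,v); return c+r*(z-c[2])/r[2]
def tri(obs):
    A=np.zeros((3,3));b=np.zeros(3)
    for d,u,v in obs:
        c,r=ray(d,u,v);P=np.eye(3)-np.outer(r,r);A+=P;b+=P@c
    p=np.linalg.solve(A,b)
    return p,[round(float(np.linalg.norm((np.eye(3)-np.outer(ray(d,u,v)[1],ray(d,u,v)[1]))@(p-cam(d)[2])))*1000,1) for d,u,v in obs]
def proj(d,p):
    R,t,c=cam(d); q=R@np.asarray(p,float)+t; return np.array([d['fx']*q[0]/q[2]+d['cx'],d['fy']*q[1]/q[2]+d['cy']])
E
python3 - <<'E'
from h import *
import pickle
D={}
for n in("scene","side","wrist"):
    D[n]=grab(n,n+'0.png'); print(n,cam(D[n])[2].round(3),cam(D[n])[0][2].round(2),D[n]['fx'])
pickle.dump(D,open('d0.pkl','wb'))
s=env.observe(); print(s['time_s'],s['position'],s['tool_rot'],s['grip_width'],s['ft_force'])
E
```

```text
scene [ 1.072 -0.464  0.811] [-0.53  0.44 -0.73] 469.5312756552355
side [ 0.505 -0.911  0.717] [ 0.06  0.81 -0.59] 467.30581858690715
wrist [ 0.245 -0.498  0.374] [-0.27 -0.09 -0.96] 339.2303346499532
0.15 [ 0.17652047 -0.5207065   0.25286551] [[-9.47070882e-01 -1.58615767e-04  3.21024485e-01]
 [-3.21024465e-01  1.07542307e-03 -9.47070291e-01]
 [-1.95016856e-04 -9.99999409e-01 -1.06942142e-03]] 0.08543743946576764 [ 0.60923301 -0.68430334  0.46377439]
```

View pics/scene0.png

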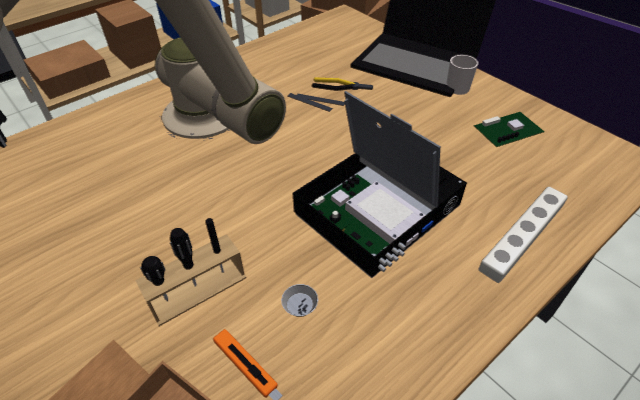

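View pics/side0.png

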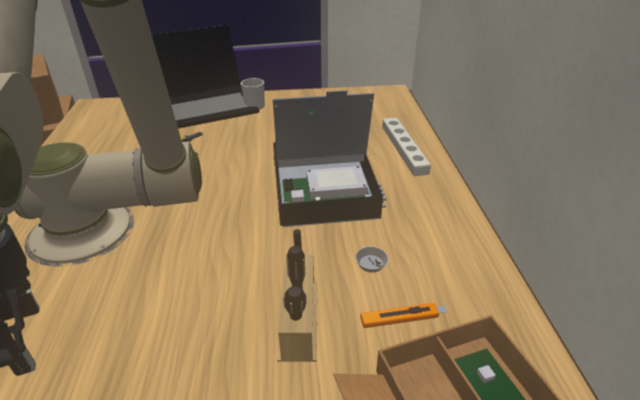

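View pics/wrist0.png

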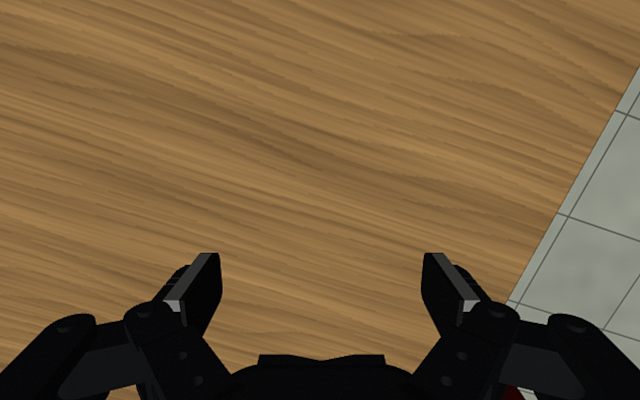

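The scene view shows the open recorder around (375,210), with the cover's free edge from (348,97) to (440,152). The rack is at (190,270), and the slim probe is its +y tool, top near (210,220). The dish is at (299,300) and the cutter at (245,362). I'll zoom in for corners.

```bash
python3 - <<'E'
import cv2
a=cv2.imread('pics/scene0.png');b=cv2.imread('pics/side0.png')
cv2.imwrite('pics/z1.png',cv2.resize(a[80:280,280:480],None,fx=3,fy=3,interpolation=cv2.INTER_CUBIC))
cv2.imwrite('pics/z2.png',cv2.resize(a[200:330,120:320],None,fx=4,fy=4,interpolation=cv2.INTER_CUBIC))
cv2.imwrite('pics/z3.png',cv2.resize(b[80:230,250:400],None,fx=4,fy=4,interpolation=cv2.INTER_CUBIC))
cv2.imwrite('pics/z4.png',cv2.resize(b[220:370,250:400],None,fx=4,fy=4,interpolation=cv2.INTER_CUBIC))
E
```

```text
(no output)
```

View pics/z1.png

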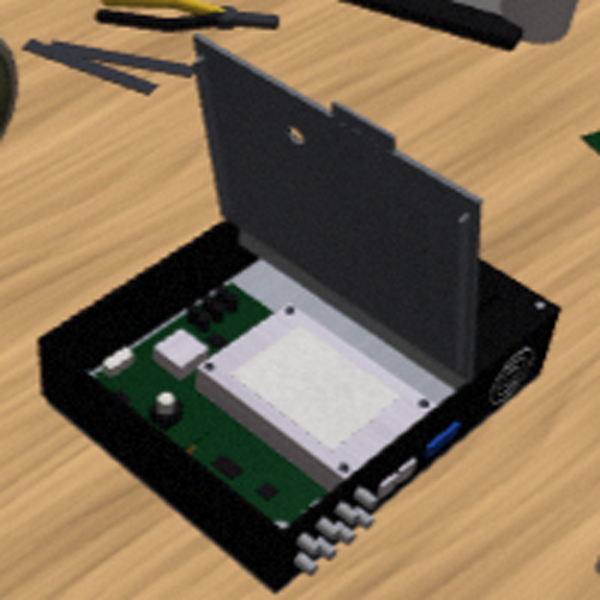

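View pics/z2.png

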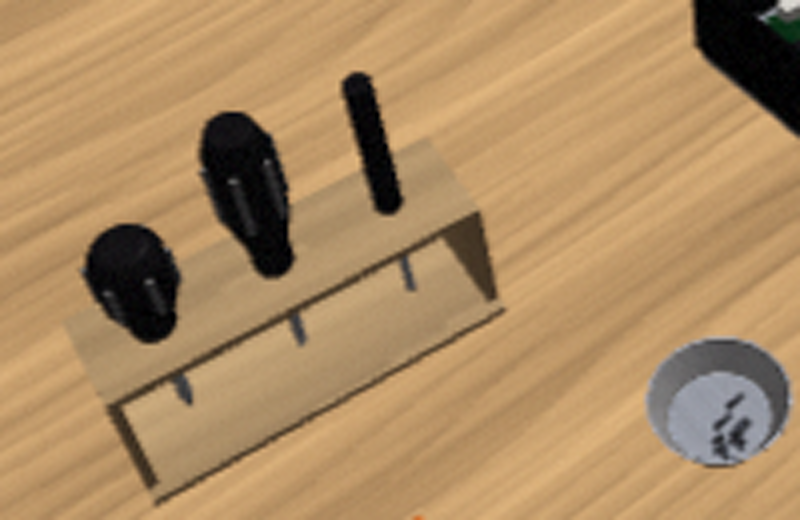

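View pics/z3.png

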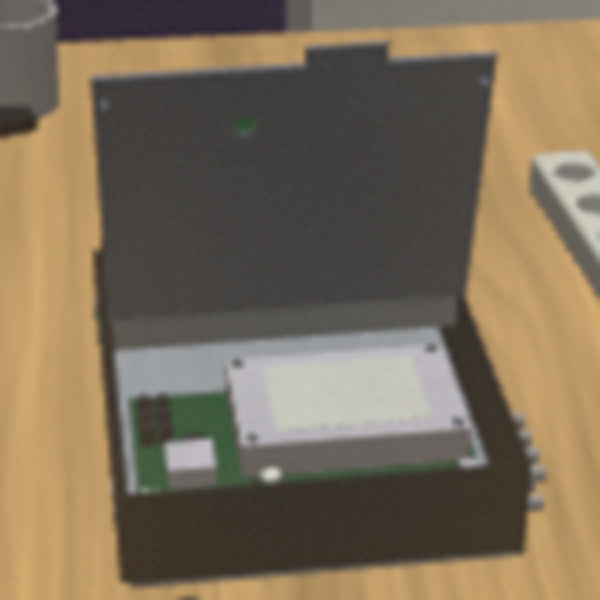

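View pics/z4.png

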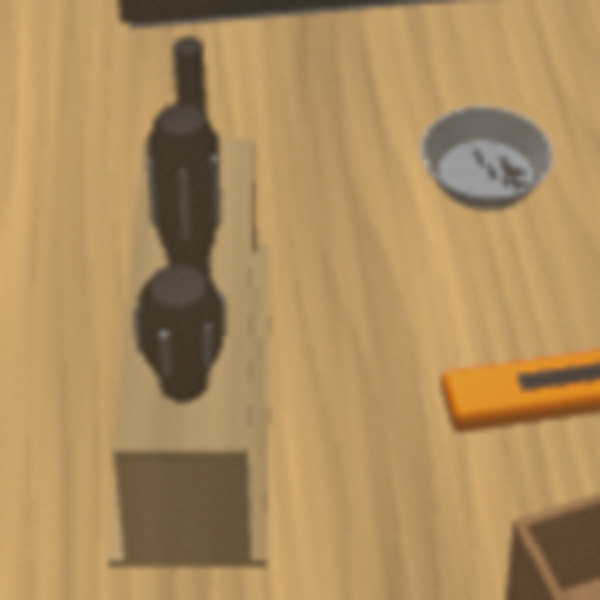

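```bash
python3 - <<'E'
from h import *
import pickle
D=pickle.load(open('d0.pkl','rb'));S=D['scene'];W=D['side']
np.set_printoptions(precision=4,suppress=True)
A=onz(S,371.7,277.3,0);B=onz(S,295,213.3,0);A2=onz(W,380.5,218,0);B2=onz(W,280.5,225.5,0)
print('back right',A,A2,'front right',B,B2,np.linalg.norm(A-B),np.linalg.norm(A2-B2))
print('back left top',onz(S,466,182.7,.079))
for n,a,b in[('edge f',(345,92.3),(273.75,99.5)),('edge b',(440,147.7),(373.75,94.25)),('hole',(378.7,124.7),(311.25,111.5)),('button',(335,212.7),(317.75,198.5)),('probetop',(209.25,220),(297,231)),
 ('dish',(299,300),(371.5,260))]:
    print(n,*tri([(S,*a),(W,*b)]))
for z,p in((.17,(209.25,220)),(.08,(217,251.5))): print(z,onz(S,*p,z))
print(onz(W,297,231,.17))
# rack corners shelf top
for p in((65,322),(430,140),(482,210),(108,405)): print(onz(S,120+p[0]/4,200+p[1]/4,.08))
E
```

```text
back right [ 0.7216 -0.0283  0.    ] [ 0.7264 -0.0248  0.    ] front right [ 0.4803 -0.0378  0.    ] [ 0.4807 -0.0294  0.    ] 0.24154664106171164 0.24574370939910212
back left top [0.7143 0.2645 0.079 ]
edge f [0.4835 0.1041 0.2676] [0.2, 0.2]
edge b [0.7198 0.1168 0.2639] [0.9, 0.9]
hole [0.5702 0.1181 0.2272] [1.4, 1.4]
button [0.5742 0.0011 0.0522] [0.5, 0.5]
probetop [ 0.5156 -0.2554  0.1693] [0.8, 0.8]
dish [ 0.6741 -0.1815  0.0135] [1.7, 1.7]
0.17 [ 0.5154 -0.255   0.17  ]
0.08 [ 0.5175 -0.2571  0.08  ]
[ 0.516  -0.2573  0.17  ]
[ 0.4772 -0.4067  0.08  ]
[ 0.4958 -0.2189  0.08  ]
[ 0.5494 -0.2237  0.08  ]
[ 0.5309 -0.4117  0.08  ]
```

>>> carry_out([
  [[1,20,40,15,0,0,4.5],[1,38,72,35,0,0,9],[1,54,104,55,0,0,13.5],[1,72,136,75,0,0,18],[1,88,168,95,0,0,22.5],[1,106,200,112,0,0,27],[1,122,232,117,0,0,31.5],[1,140,264,117,0,0,36],[1,156,296,117,0,0,40.5],[1,174,328,117,0,0,45],[1,190,360,117,0,0,49.5],[1,206,392,117,0,0,54],[1,224,424,117,0,0,58.5],[1,240,456,117,0,0,63],[1,256,488,117,0,0,67],[1,273,521,117,0,0,71],[1,290,550,117,0,0,71],[1,310,585,117,0,0,71],[1,330,615,117,0,0,71],[1,345,645,117,0,0,71]],
])

```text
time_s: 1.82
position: [0.5224, 0.1261, 0.3698]
tool_rot: [[-0.004, -0.001, 1.0], [-1.0, -0.0, -0.004], [0.0, -1.0, -0.001]]
ft_force: [0.8, -1.7, -0.0]
grip_width: 0.0
```

>>> carry_out([
  [[1,30,25,0,0,0,0],[1,60,50,0,0,0,0],[1,88,70,0,0,0,0],[1,88,70,-30,0,0,0],[1,88,65,-65,0,0,0],[1,88,55,-97,0,0,0],[1,88,40,-100,0,0,0],[1,88,25,-100,0,0,0],[1,88,25,-100,0,0,0]],
])

```text
time_s: 2.57
position: [0.6103, 0.1461, 0.2724]
tool_rot: [[-0.008, 0.003, 1.0], [-1.0, -0.001, -0.008], [0.001, -1.0, 0.003]]
ft_force: [-0.8, 0.1, 0.5]
grip_width: 0.0003
```

```bash
python3 - <<'E'
from h import *
a=grab('scene');b=grab('side')
im=np.hstack([a['img'][60:300,240:500],b['img'][20:260,200:460]])
cv2.imwrite('pics/c1.png',cv2.cvtColor(cv2.resize(im,None,fx=1.5,fy=1.5),cv2.COLOR_RGB2BGR))
s=env.observe();print(s['position'],s['ft_force'])
E
```

```text
[0.6103143  0.14814039 0.27308787] [-0.18299265  0.95927836  0.28349769]
```

View pics/c1.png

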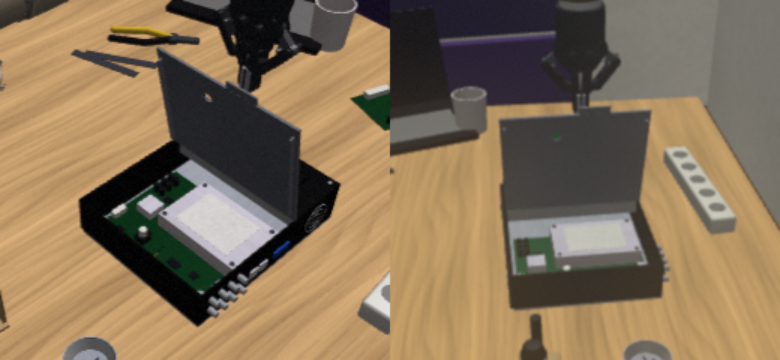

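>>> carry_out([
  [[1,0,-12,-1,0,0,0],[1,0,-23,-1,0,0,0],[1,0,-38,-6,0,0,0],[1,0,-54,-13,0,0,0],[1,0,-70,-22,0,0,0],[1,0,-84,-32,0,0,0],[1,0,-97,-43,0,0,0],[1,0,-109,-56,0,0,0],[1,0,-119,-70,0,0,0],[1,0,-129,-85,0,0,0],[1,0,-136,-101,0,0,0],[1,0,-142,-117,0,0,0],[1,0,-147,-134,0,0,0],[1,0,-149,-145,0,0,0],[1,0,-150,-155,0,0,0],[1,0,-150,-162,0,0,0],[1,0,-150,-167,0,0,0],[1,0,-150,-169,0,0,0],[1,0,-150,-169,0,0,0]],
])

```text
time_s: 4.25
position: [0.6096, -0.0009, 0.1015]
tool_rot: [[-0.005, 0.0, 1.0], [-1.0, -0.0, -0.005], [0.0, -1.0, 0.0]]
ft_force: [0.2, -0.3, -1.4]
grip_width: 0.0001
```

```bash
python3 - <<'E'
from h import *
a=grab('scene');b=grab('side')
im=np.hstack([a['img'][60:300,240:500],b['img'][20:260,200:460]])
cv2.imwrite('pics/c2.png',cv2.cvtColor(cv2.resize(im,None,fx=1.5,fy=1.5),cv2.COLOR_RGB2BGR))
s=env.observe();print(s['position'],s['ft_force'])
E
```

```text
[ 0.60975379 -0.00076683  0.10175324] [0.068599   0.76327246 0.45343595]
```

View pics/c2.png

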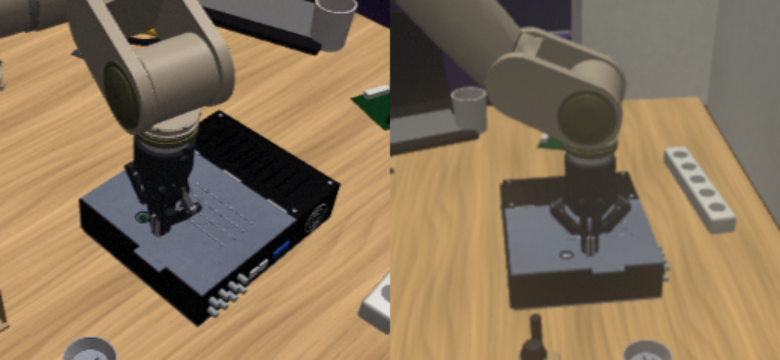

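The cover is down or almost down. I'll press a little further to reach its stop and watch the force.

>>> carry_out([
  [[1,0,0,-1,0,0,0],[1,0,0,-2,0,0,0],[1,0,0,-3,0,0,0],[1,0,0,-3,0,0,0]],
])

```text
time_s: 4.68
position: [0.6099, -0.0007, 0.1009]
tool_rot: [[-0.004, 0.003, 1.0], [-1.0, -0.001, -0.004], [0.001, -1.0, 0.003]]
ft_force: [-5.8, 0.8, 17.6]
grip_width: 0.0001
```

>>> carry_out([
  [[1,0,0,30,0,0,0],[1,0,0,70,0,0,0],[0,0,0,110,0,0,0],[0,-10,-20,145,0,0,0],[0,-20,-55,165,0,0,0],[0,-33,-90,165,0,0,-1],[0,-46,-125,165,0,0,-2],[0,-59,-160,165,0,0,-3],[0,-72,-195,165,0,0,-4],[0,-85,-230,165,0,0,-5],[0,-93,-255,165,0,0,-5.5],[0,-93,-255,165,0,0,-5.5],[0,-93,-255,165,0,0,-5.5]],
])

```text
time_s: 5.77
position: [0.5161, -0.2568, 0.2633]
tool_rot: [[-0.103, 0.0, 0.995], [-0.995, 0.0, -0.103], [-0.0, -1.0, 0.0]]
ft_force: [-0.7, 0.4, -0.2]
grip_width: 0.0852
```

```bash
python3 - <<'E'
from h import *
import pickle
D={n:grab(n,n+'1.png') for n in('scene','side','wrist')}
pickle.dump(D,open('d1.pkl','wb'))
a=D['scene']['img'];b=D['side']['img']
im=np.hstack([a[100:300,260:500],b[100:300,200:440]])
cv2.imwrite('pics/c3.png',cv2.cvtColor(cv2.resize(im,None,fx=1.66,fy=2.5),cv2.COLOR_RGB2BGR))
s=env.observe();print(s['position'],s['ft_force'],s['grip_width'])
E
```

```text
[ 0.5169055  -0.25480794  0.26343449] [ 0.69351318 -0.19073309 -0.30782034] 0.08553923741310793
```

View pics/c3.png

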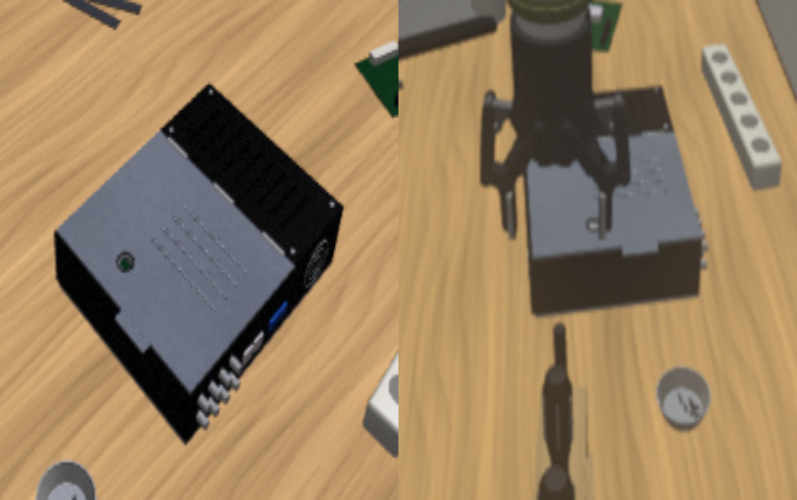

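View pics/wrist1.png

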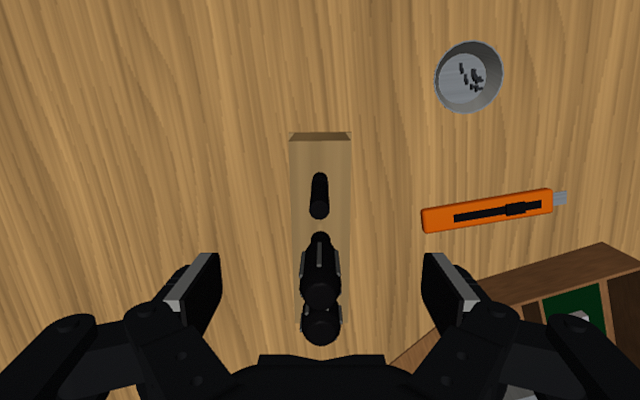

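View pics/scene1.png

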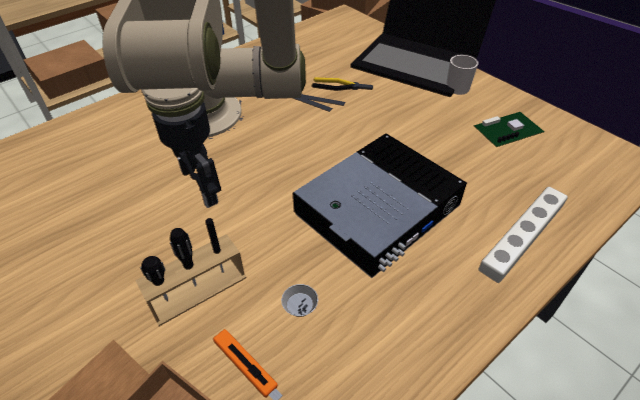

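The wrist view shows the probe's top at about (319,210), centred between the jaws. The scene view shows the cover shut, with the hole at about (335,205).

```bash
python3 - <<'E'
from h import *
import pickle
np.set_printoptions(precision=4,suppress=True)
D=pickle.load(open('d1.pkl','rb'));S=D['scene'];V=D['side'];W=D['wrist']
def crop(d,x,y,w,fn,f=10):
    cv2.imwrite('pics/'+fn,cv2.cvtColor(cv2.resize(d['img'][y:y+w,x:x+w],None,fx=f,fy=f,interpolation=cv2.INTER_CUBIC),cv2.COLOR_RGB2BGR))
crop(S,310,180,50,'h1.png'); crop(W,290,165,60,'h2.png',8)
print(onz(W,319,210,.17),onz(S,209.25,220,.17),onz(V,297,231,.17))
print('hole',onz(S,335.3,205,.079))
# dark mask probe in wrist
g=W['img'][165:222,300:340].max(2); m=g<60
for r in range(0,57,4):
    xs=np.where(m[r])[0]; 
    if len(xs): print(165+r,300+xs.min(),300+xs.max())
E
```

```text
[ 0.5158 -0.2557  0.17  ] [ 0.5154 -0.255   0.17  ] [ 0.516  -0.2573  0.17  ]
hole [0.5753 0.0003 0.079 ]
173 316 323
177 313 326
181 312 327
185 312 327
189 311 327
193 311 327
197 311 328
201 310 328
205 310 328
209 309 328
213 310 328
217 313 324
```

View pics/h1.png

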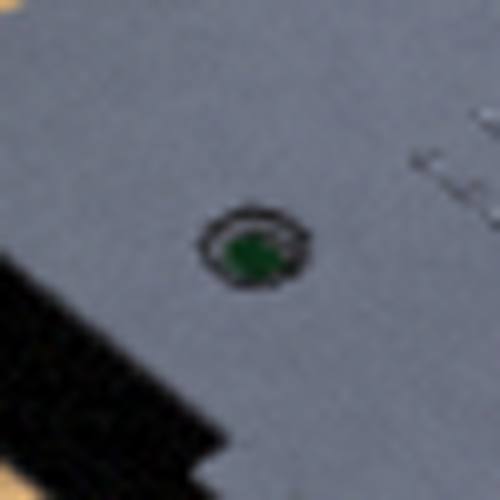

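View pics/h2.png

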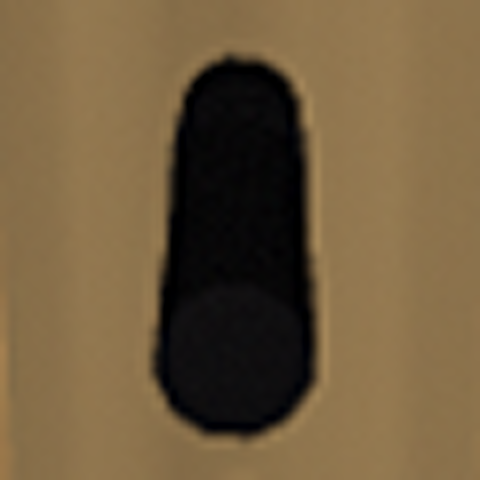

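>>> carry_out([
  [[0,0,0,-30,0,0,0],[0,0,0,-60,0,0,0],[0,0,0,-85,0,0,0],[0,0,0,-105,0,0,0],[0,0,0,-115,0,0,0],[0,0,0,-115,0,0,0],[1,0,0,-115,0,0,0],[1,0,0,-115,0,0,0],[1,0,0,-115,0,0,0],[1,0,0,-115,0,0,0],[1,0,0,-115,0,0,0],[1,0,0,-115,0,0,0],[1,0,0,-115,0,0,0],[1,0,0,-115,0,0,0],[1,0,0,-115,0,0,0],[1,0,0,-115,0,0,0]],
], squeeze=50)

```text
time_s: 7.25
position: [0.5167, -0.256, 0.1487]
tool_rot: [[-0.101, 0.001, 0.995], [-0.995, -0.001, -0.101], [0.0, -1.0, 0.001]]
ft_force: [0.9, 0.1, 4.4]
grip_width: 0.0127
```

```bash
python3 - <<'E'
from h import *
a=grab('scene');b=grab('wrist')
im=np.hstack([a['img'][140:340,100:300],b['img'][140:340,220:420]])
cv2.imwrite('pics/c4.png',cv2.cvtColor(cv2.resize(im,None,fx=2,fy=2),cv2.COLOR_RGB2BGR))
s=env.observe();print(s['position'],s['ft_force'],s['grip_width'])
E
```

```text
[ 0.51668525 -0.25599554  0.14869853] [-0.80177437  0.56446837  5.04859338] 0.012743787058143918
```

View pics/c4.png

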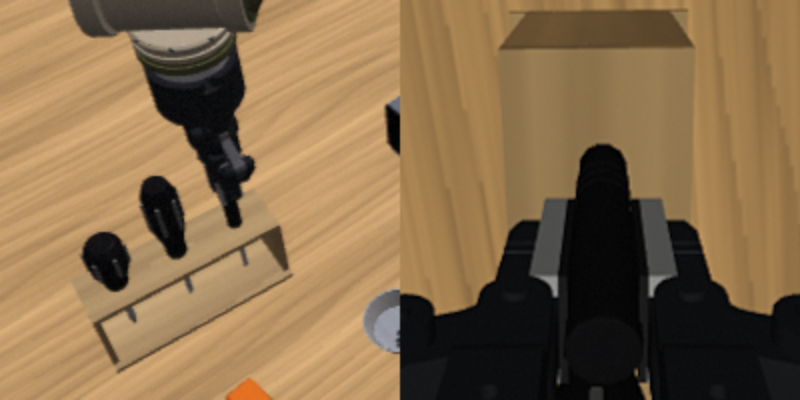

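>>> carry_out([
  [[1,0,0,15,0,0,0],[1,0,0,40,0,0,0],[1,0,0,70,0,0,0],[1,0,0,100,0,0,0],[1,0,0,125,0,0,0],[1,3,15,125,0,0,0],[1,10,45,125,0,0,0],[1,17,75,125,0,0,0],[1,24,105,125,0,0,0],[1,31,135,125,0,0,0],[1,38,165,125,0,0,0],[1,45,195,123,0,0,0],[1,52,220,120,0,0,0],[1,56,240,110,0,0,0],[1,59,250,100,0,0,0],[1,59,256,100,0,0,0],[1,59,256,100,0,0,0],[1,59,256,100,0,0,0]],
])

```text
time_s: 8.85
position: [0.5755, -0.0005, 0.2483]
tool_rot: [[-0.101, -0.0, 0.995], [-0.995, -0.0, -0.101], [0.0, -1.0, -0.0]]
ft_force: [0.0, -1.3, -0.6]
grip_width: 0.0127
```

```bash
cat > look.py <<'E'
from h import *
import pickle,sys
t=sys.argv[1]
D={n:grab(n,n+t+'.png') for n in('scene','side','wrist')}
pickle.dump(D,open('d'+t+'.pkl','wb'))
def cr(d,x,y): return cv2.resize(d['img'][y:y+80,x:x+80],None,fx=5,fy=5,interpolation=cv2.INTER_CUBIC)
im=np.hstack([cr(D['scene'],295,140),cr(D['side'],275,125)])
cv2.imwrite('pics/L'+t+'.png',cv2.cvtColor(im,cv2.COLOR_RGB2BGR))
s=env.observe();print(s['time_s'],s['position'],s['ft_force'],s['grip_width'])
E
python3 look.py 2
```

```text
9.0 [ 0.5756102  -0.00093955  0.2487672 ] [ 0.11623676 -0.33189787  0.6944766 ] 0.012673266123367364
```

View pics/L2.png

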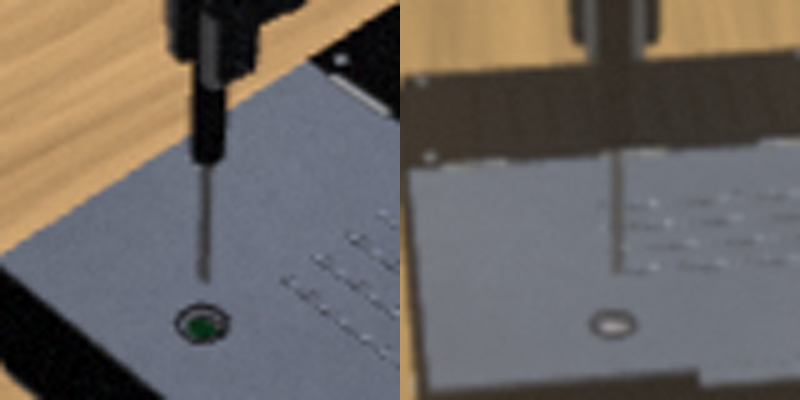

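View pics/wrist2.png

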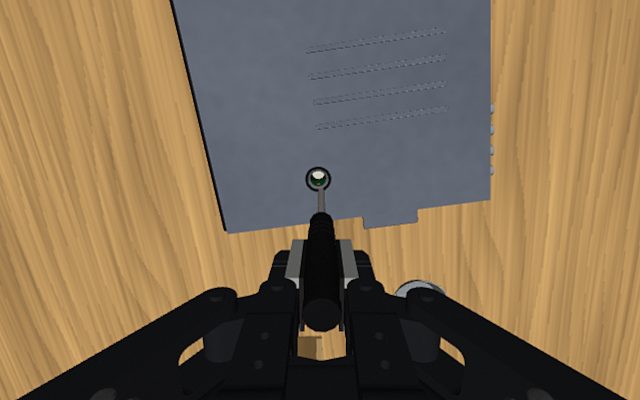

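```bash
python3 - <<'E'
from h import *
import pickle
np.set_printoptions(precision=4,suppress=True)
D=pickle.load(open('d2.pkl','rb'));S=D['scene'];V=D['side'];W=D['wrist']
print('tip',tri([(S,336,196.2),(V,318.4,179.4)]))
print('hole',tri([(S,335.5,204.8),(V,317.6,189.8)]),onz(S,335.5,204.8,.079),onz(V,317.6,189.8,.079),onz(W,318,179,.079))
for n,d in D.items(): print(n,proj(d,[.5755,-.0005,.110]))
cv2.imwrite('pics/w2z.png',cv2.cvtColor(cv2.resize(W['img'][150:250,270:370],None,fx=6,fy=6,interpolation=cv2.INTER_CUBIC),cv2.COLOR_RGB2BGR))
E
```

```text
tip (array([0.5767, 0.0003, 0.1074]), [0.2, 0.2])
hole (array([0.5743, 0.0018, 0.0772]), [0.3, 0.3]) [0.5752 0.001  0.079 ] [ 0.5742 -0.0011  0.079 ] [0.5737 0.0015 0.079 ]
scene [335.3548 195.0858]
side [317.9534 178.776 ]
wrist [320.2039 190.2556]
```

View pics/w2z.png

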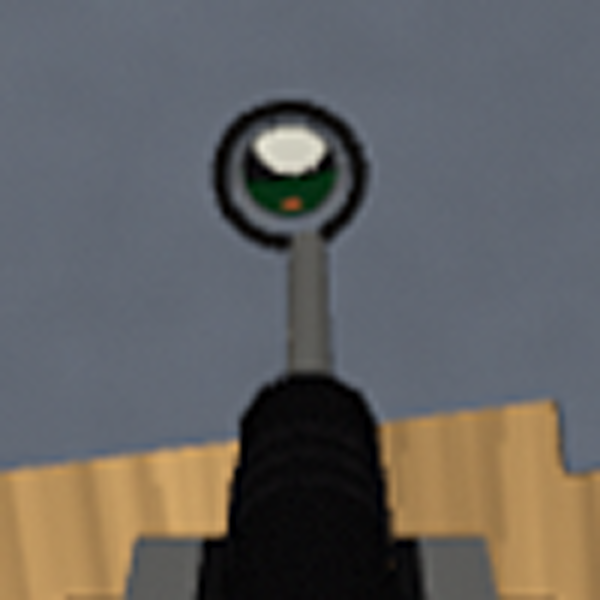

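>>> carry_out([
  [[1,-1.5,0.7,-8,0,0,0],[1,-2.5,1.3,-16,0,0,0],[1,-2.5,1.3,-22,0,0,0],[1,-2.5,1.3,-26,0,0,0],[1,-2.5,1.3,-26,0,0,0],[1,-2.5,1.3,-26,0,0,0]],
])

```text
time_s: 9.5
position: [0.5731, 0.0014, 0.2221]
tool_rot: [[-0.101, -0.0, 0.995], [-0.995, 0.0, -0.101], [-0.0, -1.0, -0.0]]
ft_force: [0.8, 0.0, -0.4]
grip_width: 0.013
```

```bash
python3 look.py 3; python3 -c "
import cv2
i=cv2.imread('pics/wrist3.png');cv2.imwrite('pics/w3z.png',cv2.resize(i[150:250,270:370],None,fx=6,fy=6,interpolation=cv2.INTER_CUBIC))"
```

```text
9.65 [0.57322177 0.00140842 0.22264714] [-0.36360747 -0.05319181 -1.35201819] 0.012839081082327442
```

View pics/L3.png

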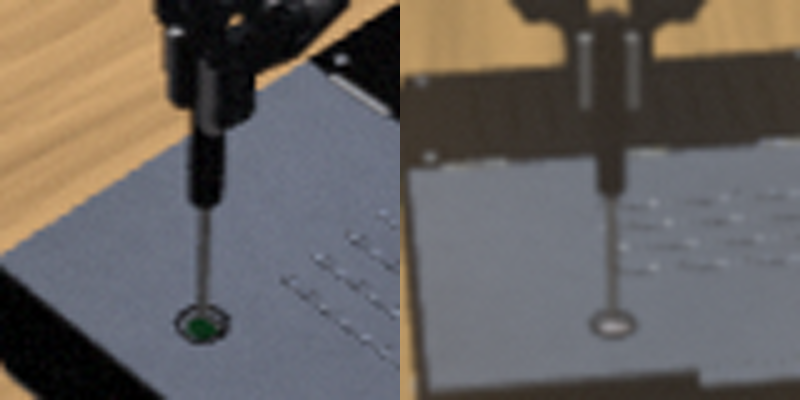

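View pics/w3z.png

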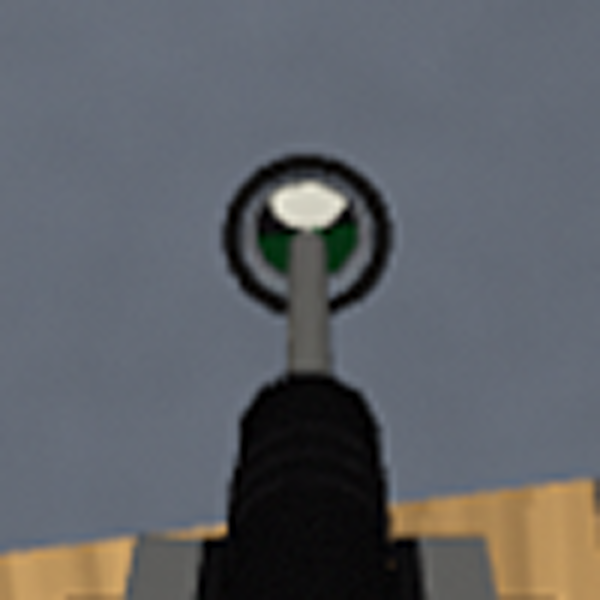

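>>> carry_out([
  [[1,0,0,-5,0,0,0],[1,0,0,-10,0,0,0],[1,0,0,-15,0,0,0],[1,0,0,-20,0,0,0],[1,0,0,-24,0,0,0],[1,0,0,-27,0,0,0],[1,0,0,-27,0,0,0],[1,0,0,-27,0,0,0],[1,0,0,-27,0,0,0]],
])

```text
time_s: 10.4
position: [0.5732, 0.0014, 0.1955]
tool_rot: [[-0.101, 0.0, 0.995], [-0.995, -0.0, -0.101], [0.0, -1.0, 0.0]]
ft_force: [0.3, -0.4, -0.1]
grip_width: 0.0129
```

```bash
python3 look.py 4; python3 -c "
import cv2
i=cv2.imread('pics/wrist4.png');cv2.imwrite('pics/w4z.png',cv2.resize(i[150:250,270:370],None,fx=6,fy=6,interpolation=cv2.INTER_CUBIC))"
```

```text
10.55 [0.57314957 0.00142986 0.19558538] [ 0.33433595  0.2619405  -0.30092389] 0.012459200177479918
```

View pics/w4z.png

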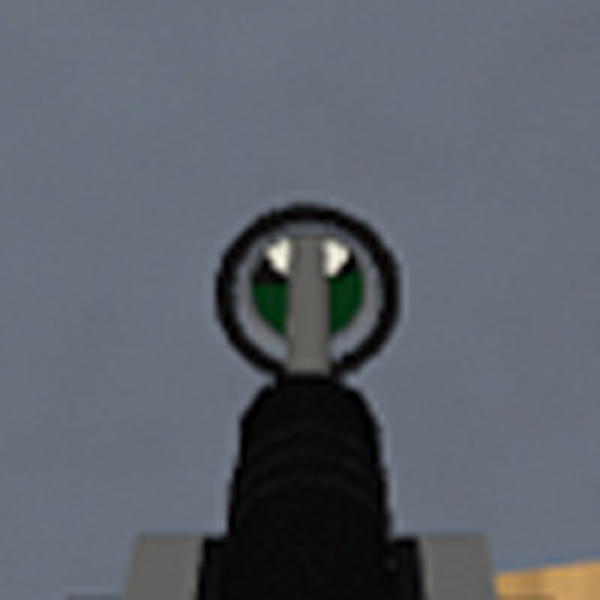

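>>> carry_out([
  [[1,0,0,-2,0,0,0],[1,0,0,-4,0,0,0],[1,0,0,-4,0,0,0],[1,0,0,-4,0,0,0]],
])

```text
time_s: 10.88
position: [0.5732, 0.0014, 0.1915]
tool_rot: [[-0.101, 0.001, 0.995], [-0.995, -0.0, -0.101], [0.0, -1.0, 0.001]]
ft_force: [0.0, 0.4, 2.5]
grip_width: 0.0123
```

The wrist view shows the pin inside the hole, over the white button. The force now reads 2.5 N, so it's touching. I'll press on in small steps.

>>> carry_out([
  [[1,0,0,-1,0,0,0],[1,0,0,-2,0,0,0],[1,0,0,-2,0,0,0],[1,0,0,-2,0,0,0],[1,0,0,-2,0,0,0]],
])

```text
time_s: 11.3
position: [0.5732, 0.0014, 0.1895]
tool_rot: [[-0.101, 0.0, 0.995], [-0.995, -0.0, -0.101], [0.0, -1.0, 0.0]]
ft_force: [1.3, 0.3, 3.2]
grip_width: 0.0128
```

>>> carry_out([
  [[1,0,0,-1,0,0,0],[1,0,0,-2,0,0,0],[1,0,0,-2,0,0,0],[1,0,0,-2,0,0,0],[1,0,0,-2,0,0,0]],
])

```text
time_s: 11.72
position: [0.5732, 0.0014, 0.1874]
tool_rot: [[-0.101, 0.0, 0.995], [-0.995, -0.0, -0.101], [0.0, -1.0, 0.0]]
ft_force: [1.1, 0.5, 3.7]
grip_width: 0.0126
```

```bash
python3 - <<'E'
from h import *
for i in range(5):
    get_image('side'); s=env.observe(); print(s['position'],s['ft_force'])
E
```

```text
[0.57316556 0.00140104 0.18744458] [ 0.71166361 -0.2249179   3.49423562]
[0.57314847 0.00140375 0.18742468] [ 0.98799617 -0.56091241  4.01125716]
[0.57314691 0.00141114 0.18740617] [0.85338348 0.78887305 4.49194997]
[0.5731244  0.00140987 0.18739695] [ 0.12505594 -0.37744459  3.97791749]
[0.57314662 0.0014052  0.1873965 ] [0.39931828 0.20337739 4.45770087]
```

The force averages about 4 N, so the travel is about 4.4 mm. I'll go a little deeper for margin and then hold.

>>> carry_out([
  [[1,0,0,-0.7,0,0,0],[1,0,0,-1.3,0,0,0],[1,0,0,-1.3,0,0,0],[1,0,0,-1.3,0,0,0],[1,0,0,-1.3,0,0,0],[1,0,0,-1.3,0,0,0]],
])

```text
time_s: 12.47
position: [0.5732, 0.0014, 0.1864]
tool_rot: [[-0.101, 0.001, 0.995], [-0.995, -0.0, -0.101], [0.0, -1.0, 0.001]]
ft_force: [0.2, -0.7, 6.7]
grip_width: 0.0129
```

```bash
python3 - <<'E'
from h import *
F=[]
for i in range(16):
    get_image('side'); s=env.observe(); F.append(s['ft_force'][2])
print(np.round(F,1),np.mean(F),s['position'])
E
```

```text
[6.9 6.8 8.  6.9 7.  7.9 7.5 6.8 6.1 7.3 6.8 6.5 7.5 8.  7.3 7.9] 7.204390821897103 [0.57316269 0.00139467 0.18644763]
```

The force is 7.2 N, just onto the bottom stop (5 N at 6 mm) and well under 40 N. I'll hold here for more than three seconds.

>>> carry_out([
  [[1,0,0,0,0,0,0],[1,0,0,0,0,0,0],[1,0,0,0,0,0,0],[1,0,0,0,0,0,0],[1,0,0,0,0,0,0],[1,0,0,0,0,0,0],[1,0,0,0,0,0,0],[1,0,0,0,0,0,0],[1,0,0,0,0,0,0],[1,0,0,0,0,0,0],[1,0,0,0,0,0,0],[1,0,0,0,0,0,0],[1,0,0,0,0,0,0],[1,0,0,0,0,0,0],[1,0,0,0,0,0,0],[1,0,0,0,0,0,0],[1,0,0,0,0,0,0],[1,0,0,0,0,0,0],[1,0,0,0,0,0,0],[1,0,0,0,0,0,0]],
])

```text
time_s: 14.93
position: [0.5732, 0.0014, 0.1864]
tool_rot: [[-0.101, 0.001, 0.995], [-0.995, -0.0, -0.101], [0.0, -1.0, 0.001]]
ft_force: [0.2, 0.0, 6.7]
grip_width: 0.0124
```

>>> carry_out([
  [[1,0,0,0,0,0,0],[1,0,0,0,0,0,0],[1,0,0,0,0,0,0],[1,0,0,0,0,0,0],[1,0,0,0,0,0,0],[1,0,0,0,0,0,0],[1,0,0,0,0,0,0],[1,0,0,0,0,0,0],[1,0,0,0,0,0,0],[1,0,0,0,0,0,0],[1,0,0,0,0,0,0],[1,0,0,0,0,0,0],[1,0,0,0,0,0,0],[1,0,0,0,0,0,0],[1,0,0,0,0,0,0],[1,0,0,0,0,0,0],[1,0,0,0,0,0,0],[1,0,0,0,0,0,0],[1,0,0,0,0,0,0],[1,0,0,0,0,0,0]],
])

```text
time_s: 16.6
position: [0.5732, 0.0014, 0.1864]
tool_rot: [[-0.101, 0.001, 0.995], [-0.995, -0.0, -0.101], [0.0, -1.0, 0.001]]
ft_force: [0.7, -0.2, 7.5]
grip_width: 0.0126
```

```bash
python3 look.py 5
```

```text
16.75 [0.57316762 0.00140407 0.18643084] [-0.21428169  0.1764901   7.61454028] 0.01306372385221112
```

View pics/L5.png

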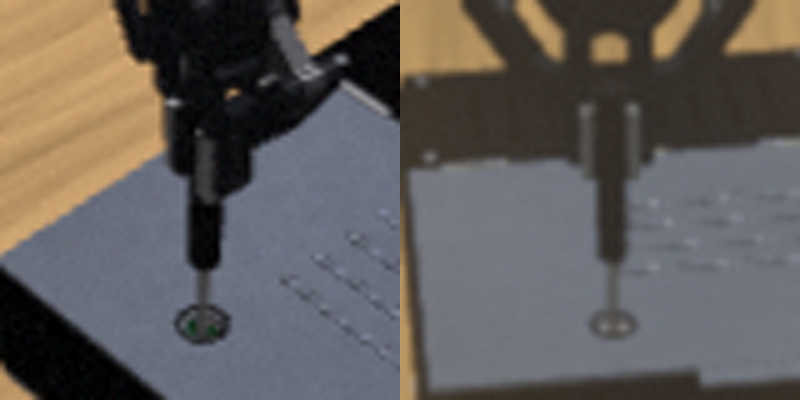

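View pics/scene5.png

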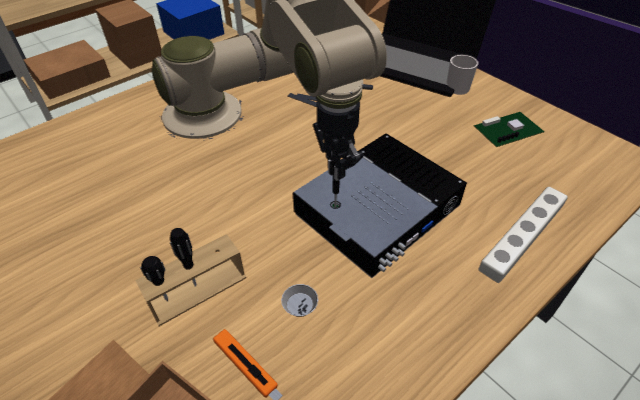

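View pics/wrist5.png

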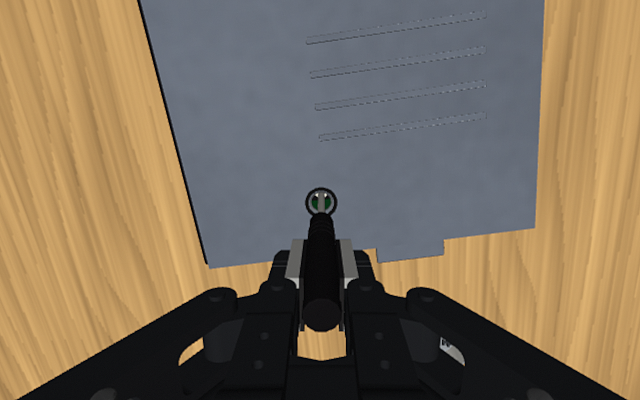

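The pin sits centred in the hole, at about (335,205) in the scene view. The cover is flush, and the screwdrivers, dish and cutter look to be in their starting places. I'm handing the job in.

```bash
python3 -c "
from rig import env
print(env.close_job())"
```

```text
the job is handed in; nothing more can be done
None
```

I shut the cover, took the slim probe from the rack, passed its pin through the hole and held the reset button down. I handed the job in at about 17 s, with the probe still gripped and the button still pressed; no verdict is reported.

- **Cover:** pushed down onto its stop, with 17.6 N at the end of the push. It looked flush in every later picture.
- **Button:** held for about 4.5 s before handing in, at a steady 7 N or so. That is above the spring's 5 N at full travel, so the button should be on its bottom stop, about 6 mm down and well under the 40 N limit. I worked the travel out from force and tool height, not from a direct reading.
- **Probe:** the pin looked centred in the hole in all three views, and the tip should be about 30 mm below the cover's face. The grip is about 20 mm above the middle of the handle, at 50 N. The gripper reads about 12.7 mm open on a 14 mm handle, and the hold showed no slip.
- **Other tools:** the screwdrivers, cutter and dish look unmoved against the first pictures, by eye only.

No check failed. The hole's position differed by up to about 2.5 mm between the cameras, so I lined up the tip with the hole directly in the pictures before going in.

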